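# Wipe the moulding offcuts off the trimming board

### The arm

A 6-joint arm with a two-finger parallel gripper is mounted at the origin on the work surface. World frame = base frame: x ahead of the robot, y to its left, z up, the work surface at z = 0. Lengths are in m, angles in rad, forces in N, time in s.
With the tool pointing down it reaches from about 0.375 to 0.975 m from the base axis. Payload 3.8 kg.
Tool frame: the origin (TCP) lies at the very end of the fingers, on their centre line; the grasp point (between the pads) lies 19 mm behind it; z points along the fingers, y is the line along which they close (so a half turn about z gives the same grasp; the last joint's range is limited). The gripper opens to 85 mm and grips with 20 to 120 N. Pads are 22 mm wide; open, the fingers measure 114 mm over their backs; the gripper's body (76 mm by 85 mm) begins 54 mm behind the grasp point. The pads swing forward as they close: fully open they stand 13 mm farther back than shut.
Start: joints at [1.313, 0.264, 1.604, -0, 1.274, -0.037], TCP at [0.148, 0.659, 0.231] pointing down, gripper open.
Joint ranges: [-2.63, 2.63], [-0.94, 2.18], [0.31, 2.57], [-1.31, 4.45], [0, 2.66], [-2.55, 2.55]. Speed limits (rad/s): [2.57, 2.57, 3.14, 3.14, 3.14, 3.14].

### API

Orientations are given as [roll, pitch, yaw] about the fixed x, y, z axes, in that order (R = Rz(yaw) Ry(pitch) Rx(roll)).
In Python, from plant import bot, cams, workorder gives the robot as it stands. The module is installed in compiled form; this text tells all that it offers.
- The arm moves only by the tool carry_out, never from a script. Its argument "steps" is a list of rows, each an object with "slide": the shift along the world's x, y, z each as a share of 100 mm, from -1 to 1, a list of three; "rotation": the turn, a rotation vector about the world's x, y, z each as a share of pi rad, from -1 to 1, a list of three; "jaw": the gripper command: -1 is shut, 1 is fully open, values between are in proportion. A call has 1 to 10 rows; each row is the pose to reach, as a shift and turn from the pose commanded when the call began, turning the shorter way round; what a row does not reach only later rows make up. A row lasts 1/8 s, in which the tool goes at most 62.5 mm and 10.7 degrees, less where a joint would pass 70% of its speed; a pose out of reach is approached as far as the arm can. A call with a number of a shift or a turn outside -1 to 1 is refused whole. A call with a gripper value outside its range is refused whole. The fingers move at their own pace and stop on an object; "squeeze" is the grip in N (left out, the last holds). Time passes only in rows, so rows that repeat a pose let the fingers close. It gives the time, the measured TCP pose, the force, the opening and the grip force at its end, in the units of the state.
- bot.state(): the state, without advancing time (a new reading comes with each control period).
- cams.read_camera(name): name is "scene" or "top" or "wrist"; returns a dict with "pixels" (400x640x3 uint8, red, green, blue), "range_z" (400x640 float32, m along the optical axis (not along the pixel's ray), 0 where there is no reading), "camera_matrix" (3x3 intrinsics, pixels), "k1" (the pictures are not rectified: a ray, as slopes to the right and down, at radius r is drawn at 1 + k1 r^2 times it, then the intrinsics apply), "position" and "attitude" of the camera in the world. Camera axes: x right, y down, z forward; pixel columns grow to the right and rows downward; lengths in m; the calibration is good to about 2 mm. A picture is of the moment at which its call begins.
- workorder.job_done(): hands the job in; it is judged then, once.
The state is a dict: "time": time; "joints": joint angles; "qvel": joint speeds; "joint_torque": joint torques, N m; "ee_pos": TCP position; "orientation": TCP orientation; "contact_force": force on the tool from outside, world axes, zero at the start; "wrist_torque": the same for the moment, N m; "finger_gap": finger opening in m; "grip_force": force on a finger pad.
Only numpy, scipy, OpenCV 4.12 (cv2) and the standard library are available. Lean on these libraries where they do the work, as an engineer would, in place of code of your own. Each camera call takes 0.05 s, during which the arm holds its last target. There are 200 camera calls.

### The job

Take the blue-handled scraper block by its handle and, with its lips down on the white trimming board, wipe all five red-brown offcuts off the board's open end into the black catch tray; the offcuts have sharp edges, so touch them with the scraper only. Then stand the scraper back upright in the middle of its black rubber pad and let go. Leave the loose motor, bracket, white ring nest and nippers where they are.

Things in the scene. Friction and masses are not known exactly. Their poses are not given: they have to be found in the camera images.
- board_mid (a point): Fixed white trimming board, 280 (x) by 220 mm (y); this is the centre of its top, 60 mm above the bench. x points along it to its open end, roughly to the robot's left (+y) within 0.35 rad; z up. Rails 10 mm thick stand 14 mm above the top on both long sides and the -x end: clear surface x -130 to +140, y -100 to +100 mm. The +x end is open and drops into the catch tray.
- tray_in (a point): Black catch tray fixed under the board's open end; this is the centre of its inner floor, 54 mm below the board's top and 210 mm from board_mid along x (same axes). Inside it runs from the board's end (x = 140 mm) to x = 280 mm and is 208 mm wide; its outer walls reach 8 mm above the board's top.
- scraper_mid (a point): Loose scraper block, 0.15 to 0.3 kg, 78 mm tall; this is its centre, 39 mm above its base. Two yellow lips 140 mm long (y), 30 mm over both (x), under a bar 32 by 140 mm whose top is 24 mm above the base. On it a blue grip rib 24 mm thick (x), 96 mm long (y), 24 to 78 mm above the base: pinch across x from above. Same either way round; starts standing on the pad, roughly along it.
- pad_mid (a point): Black rubber pad fixed to the bench, 80 mm (x) by 180 mm (y), 4 mm thick; this is the centre of its top, z up. The scraper's place.
- offcut1_mid (a point): Loose offcut of red-brown plastic, 13 g: a bar 52 to 56 mm long (x), 13 mm wide, 12 mm thick, with side stubs or a thick end up to 22 mm wide over all; this is the bar's centre, 6 mm above its underside. Starts flat on the board, roughly across it, clear of the -x end rail by 60 mm or more.
- offcut2_mid (a point): Loose offcut of red-brown plastic, 13 g: a bar 52 to 56 mm long (x), 13 mm wide, 12 mm thick, with side stubs or a thick end up to 22 mm wide over all; this is the bar's centre, 6 mm above its underside. Starts flat on the board, roughly across it, clear of the -x end rail by 60 mm or more.
- offcut3_mid (a point): Loose offcut of red-brown plastic, 13 g: a bar 52 to 56 mm long (x), 13 mm wide, 12 mm thick, with side stubs or a thick end up to 22 mm wide over all; this is the bar's centre, 6 mm above its underside. Starts flat on the board, roughly across it, clear of the -x end rail by 60 mm or more.
- offcut4_mid (a point): Loose offcut of red-brown plastic, 13 g: a bar 52 to 56 mm long (x), 13 mm wide, 12 mm thick, with side stubs or a thick end up to 22 mm wide over all; this is the bar's centre, 6 mm above its underside. Starts flat on the board, roughly across it, clear of the -x end rail by 60 mm or more.
- offcut5_mid (a point): Loose offcut of red-brown plastic, 13 g: a bar 52 to 56 mm long (x), 13 mm wide, 12 mm thick, with side stubs or a thick end up to 22 mm wide over all; this is the bar's centre, 6 mm above its underside. Starts flat on the board, roughly across it, clear of the -x end rail by 60 mm or more.
- motor: Bystander: silver and black motor, round, 86 mm across, 74 mm tall; origin at the centre of its underside.
- bracket: Bystander: red-brown L-shaped moulded bracket, 100 by 60 mm, 55 mm tall; origin at the centre of its underside.
- nest: Bystander: white castellated ring nest, 90 mm across, 43 mm tall; origin at the centre of its underside.
- nippers: Bystander: orange-handled nippers lying flat, 150 mm long (x), 60 mm wide, 15 mm tall; origin under the middle.

How it is judged:
By the outcome, as a careful person would: the job done as asked, in the order asked, and still so for the second after the job is handed in, with the robot touching nothing.
It also fails if it takes over 67 s, if anything falls off the work surface, if the arm or the gripper's body presses on something with over 40 N, if the wrist force passes 120 N, or if a joint passes its speed limit or range.

## Working session

There is one attempt and no reset: what is moved stays moved. The work goes in short steps, Python scripts to look and compute and a tool call to move; the robot and the scene stay as the last step left them, time stands still between calls to the robot, and variables do not carry over. Pictures are saved under pics/ and viewed, at most 10 in all, crops included, and the job is handed in when it is done.

Besides the shell and the picture viewer there is one more tool, called after "Request:" as name([rows], argument=value, ...), one row to a line, values as JSON. carry_out: Moves the arm, as the interface text tells. Its arguments: {"type":"object","properties":{"steps":{"type":"array"},"squeeze":{"type":"number"}},"required":["steps"]}

```bash
mkdir -p pics; cat > h.py <<'E'
import numpy as np, cv2
from plant import bot, cams, workorder
from scipy.spatial.transform import Rotation as R
def grab(n):
    c=cams.read_camera(n); c['bgr']=cv2.cvtColor(c['pixels'],cv2.COLOR_RGB2BGR); return c
def att(c):
    a=np.array(c['attitude'],float)
    if a.shape==(3,3): return a
    if a.size==4: raise Exception('quat')
    return R.from_euler('xyz',a).as_matrix()
def rays(c,uv):
    K=np.array(c['camera_matrix']);uv=np.atleast_2d(uv).astype(float)
    d=np.c_[(uv[:,0]-K[0,2])/K[0,0],(uv[:,1]-K[1,2])/K[1,1]]
    s=d.copy()
    for _ in range(10): s=d/(1+c['k1']*(s**2).sum(1,keepdims=True))
    return np.c_[s,np.ones(len(s))]
def onplane(c,uv,z):
    w=rays(c,uv)@att(c).T; p=np.array(c['position'])
    return p+w*((z-p[2])/w[:,2])[:,None]
def cloud(c):
    v,u=np.mgrid[0:400,0:640]; r=rays(c,np.c_[u.ravel(),v.ravel()])
    P=(r*c['range_z'].reshape(-1,1))@att(c).T+np.array(c['position'])
    P[c['range_z'].ravel()==0]=np.nan
    return P.reshape(400,640,3)
E
python3 - <<'E'
from h import *
for n in('top','scene'):
    c=grab(n); cv2.imwrite(f'pics/{n}0.png',c['bgr']); print(n,c['position'],c['attitude'],c['camera_matrix'],c['k1'])
print(bot.state())
E
```

```text
top [0.54802081 0.03792297 1.21600097] [-3.0850517  -0.01159635 -1.5446878 ] [[411.55480363   0.         321.19698621]
 [  0.         411.55480363 197.37503933]
 [  0.           0.           1.        ]] 0.021945487808221514
scene [ 1.43647205 -0.04576016  1.01537815] [-2.42052058  0.00306637  1.4718317 ] [[391.79117541   0.         314.02218167]
 [  0.         391.79117541 199.56064759]
 [  0.           0.           1.        ]] -0.08229003501541807
{'time': 0.1, 'joints': array([ 1.31309612e+00,  2.64706302e-01,  1.60525285e+00, -9.44409799e-06,
        1.27373179e+00, -3.68891547e-02]), 'qvel': array([-0.00126277, -0.00148052, -0.00234158, -0.0011461 , -0.00054381,
       -0.00158666]), 'joint_torque': array([-3.82649678e-04, -5.16703320e+01, -3.68588984e+01, -8.49582830e-05,
        6.24072942e-03, -1.25950825e-05]), 'ee_pos': array([0.14766388, 0.65795497, 0.23005903]), 'orientation': array([-3.13949546e+00, -6.83681446e-05,  2.92078431e+00]), 'contact_force': array([-0.03399493,  0.47682046,  0.20904006]), 'wrist_torque': array([-0.00548889,  0.02987263,  0.0149114 ]), 'grip_force': 0.0, 'finger_gap': 0.08557822358468636}
```

View pics/top0.png

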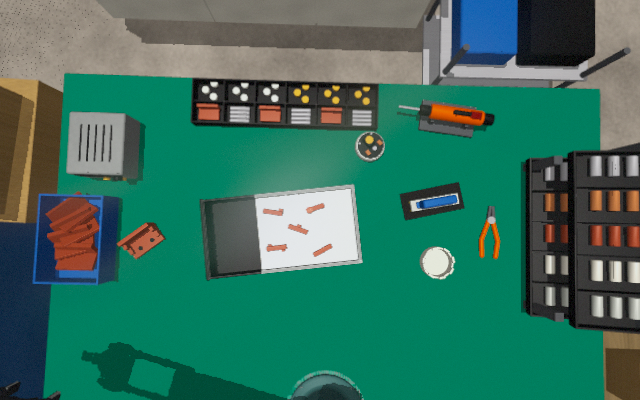

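View pics/scene0.png

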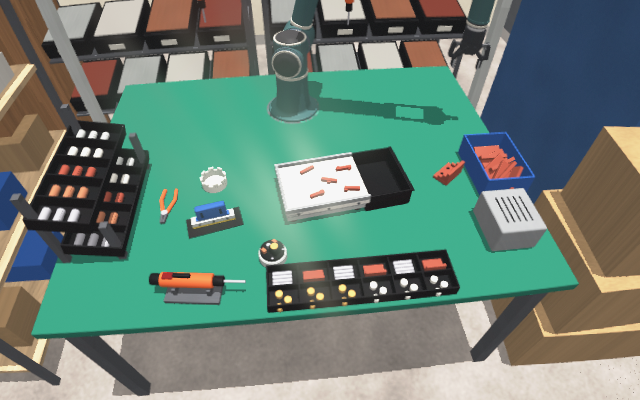

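The top view shows the board and offcuts at u 258–360, v 187–270, with the open end to the left. The tray is at u 205–258, the scraper at (436,202) on its pad at (432,201), the nest at (437,262), and the round motor at (370,146).

```bash
cat > m.py <<'E'
from h import *
def box(c,mask,z,name):
    cs,_=cv2.findContours(mask.astype(np.uint8),0,2)
    for k in sorted(cs,key=cv2.contourArea)[::-1]:
        if cv2.contourArea(k)<(25 if name=='off' else 150): continue
        p=onplane(c,k.reshape(-1,2),z)[:,:2]
        (x,y),(w,h),a=cv2.minAreaRect((p*1000).astype(np.float32))
        if w<h: w,h,a=h,w,a+90
        print(name,'xy',round(x,1),round(y,1),'LxW',round(w,1),round(h,1),'ang',round((a+90)%180-90,1))
def roi(m,u0,u1,v0,v1):
    r=np.zeros_like(m); r[v0:v1,u0:u1]=m[v0:v1,u0:u1]; return r
E
python3 - <<'E'
from m import *
c=grab('top'); hsv=cv2.cvtColor(c['bgr'],cv2.COLOR_BGR2HSV); H,S,V=[hsv[...,i].astype(int) for i in range(3)]
blue=roi((H>95)&(H<125)&(S>120)&(V>60),395,470,175,225); box(c,blue,.082,'rib')
ng=~((H>60)&(H<95)&(S>120)); box(c,roi(ng,395,470,175,225),.004,'pad')
off=roi(((H<15)|(H>170))&(S>110)&(V>60),258,362,180,275); box(c,off,.072,'off')
box(c,roi((S<60)&(V>150)|off,200,365,180,280),.06,'white'); box(c,roi(ng,195,370,175,285),.068,'boardtray')
box(c,roi(ng,415,458,240,285),.043,'nest'); box(c,roi(ng,350,388,128,164),.074,'motor');box(c,roi(ng,470,510,200,265),.015,'nippers');box(c,roi(ng,195,382,70,128),.03,'bin');box(c,roi(ng,118,168,215,262),.055,'bracket')
P=cloud(c)
for n,(u,v) in dict(board=(290,200),tray=(230,230),rib=(436,202),pad=(408,208),bench=(400,300),motor=(370,146),rack=(290,105),rail=(310,187),rack2=(565,240)).items(): print(n,np.round(np.nanmedian(P[v-1:v+2,u-1:u+2].reshape(-1,3),0)*1000,1))
# fine: rib top via depth
h=P[...,2]; m=roi((h>.070)&(h<.09),395,470,175,225); box(c,m,.08,'ribdepth')
q=P[m]; print(q.mean(0))
cv2.imwrite('pics/crop1.png',cv2.resize(c['bgr'][170:290,190:480],None,fx=2.7,fy=2.7,interpolation=2))
E
```

```text
rib xy 609.1 -291.8 LxW 112.0 22.2 ang -79.0
pad xy 615.6 -300.1 LxW 178.3 78.0 ang -77.2
off xy 471.2 147.4 LxW 49.6 13.7 ang -88.6
off xy 468.2 19.9 LxW 53.3 10.8 ang -60.1
off xy 528.1 88.3 LxW 51.6 16.2 ang 71.9
off xy 584.8 42.5 LxW 45.8 11.0 ang -73.2
white xy 526.4 61.3 LxW 282.1 221.8 ang -82.6
boardtray xy 531.4 138.1 LxW 432.6 250.7 ang -82.7
nest xy 439.1 -305.9 LxW 98.8 90.3 ang 77.8
motor xy 764.8 -98.2 LxW 95.2 93.2 ang -88.4
nippers xy 529.1 -466.8 LxW 150.9 60.9 ang 0.1
bin xy 901.6 129.2 LxW 543.5 168.9 ang -88.2
bracket xy 480.2 525.3 LxW 117.4 70.7 ang -52.9
board [604.  113.6  59.8]
tray [514.3 289.4   4.1]
rib [ 608.4 -291.5   80.7]
pad [ 592.4 -230.7    4.8]
bench [ 323.3 -212.3   -1.6]
motor [ 763.9 -107.8   63.7]
rack [885.1 124.6  23.1]
rail [ 6.471e+02  5.960e+01 -5.000e-01]
rack2 [ 513.1 -649.9   72.7]
ribdepth xy 610.5 -300.2 LxW 96.3 23.6 ang -79.0
[ 0.61064766 -0.30077519  0.08046922]
```

View pics/crop1.png

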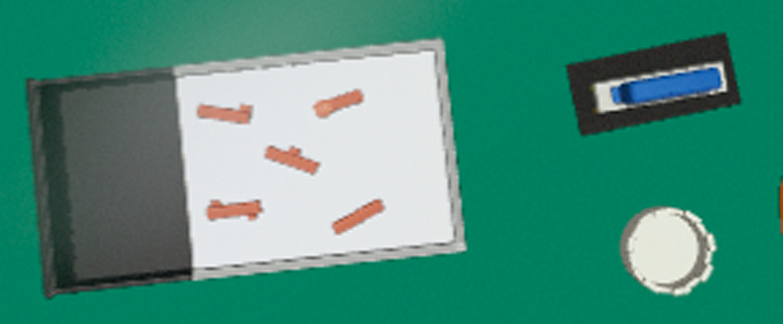

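The five offcuts sit well clear of the rails; the fifth is at crop (225,113), which is about x 575, y 150 mm. The scraper is at about (610.5, -300.5) with its long axis at -79°, and I'm moving above it now.

Request:
carry_out([
  {"slide": [0.23,-0.48,0],"rotation": [0,0,-0.018],"jaw": 1},
  {"slide": [0.46,-0.96,-0.05],"rotation": [0,0,-0.037],"jaw": 1},
  {"slide": [0.46,-0.96,-0.05],"rotation": [0,0,-0.037],"jaw": 1},
])

```text
time: 0.52
ee_pos: [0.1946, 0.5589, 0.2248]
orientation: [-3.138, 0.001, 2.802]
contact_force: [0.6, -0.1, -0.2]
finger_gap: 0.0853
grip_force: 0.0
```

Request:
carry_out([
  {"slide": [0.23,-0.48,0],"rotation": [0,0,-0.018],"jaw": 1},
  {"slide": [0.46,-0.96,-0.05],"rotation": [0,0,-0.037],"jaw": 1},
  {"slide": [0.46,-0.96,-0.05],"rotation": [0,0,-0.037],"jaw": 1},
])

```text
time: 0.9
ee_pos: [0.2404, 0.4645, 0.2207]
orientation: [-3.14, 0.0, 2.686]
contact_force: [-0.6, -0.1, -0.2]
finger_gap: 0.0851
grip_force: 0.0
```

Request:
carry_out([
  {"slide": [0.23,-0.48,0],"rotation": [0,0,-0.018],"jaw": 1},
  {"slide": [0.46,-0.96,-0.05],"rotation": [0,0,-0.037],"jaw": 1},
  {"slide": [0.46,-0.96,-0.05],"rotation": [0,0,-0.037],"jaw": 1},
])

```text
time: 1.27
ee_pos: [0.2866, 0.3696, 0.2162]
orientation: [-3.142, -0.0, 2.569]
contact_force: [-0.4, 0.7, 0.3]
finger_gap: 0.0853
grip_force: 0.0
```

Request:
carry_out([
  {"slide": [0.23,-0.48,0],"rotation": [0,0,-0.018],"jaw": 1},
  {"slide": [0.46,-0.96,-0.05],"rotation": [0,0,-0.037],"jaw": 1},
  {"slide": [0.46,-0.96,-0.05],"rotation": [0,0,-0.037],"jaw": 1},
])

```text
time: 1.65
ee_pos: [0.3329, 0.2742, 0.2115]
orientation: [3.141, -0.0, 2.453]
contact_force: [0.3, 0.4, 0.6]
finger_gap: 0.0855
grip_force: 0.0
```

Request:
carry_out([
  {"slide": [0.23,-0.48,0],"rotation": [0,0,-0.018],"jaw": 1},
  {"slide": [0.46,-0.96,-0.05],"rotation": [0,0,-0.037],"jaw": 1},
  {"slide": [0.46,-0.96,-0.05],"rotation": [0,0,-0.037],"jaw": 1},
])

```text
time: 2.02
ee_pos: [0.3792, 0.1785, 0.2066]
orientation: [3.141, -0.0, 2.337]
contact_force: [-0.5, 0.6, 0.7]
finger_gap: 0.0854
grip_force: 0.0
```

Request:
carry_out([
  {"slide": [0.23,-0.48,0],"rotation": [0,0,-0.018],"jaw": 1},
  {"slide": [0.46,-0.96,-0.05],"rotation": [0,0,-0.037],"jaw": 1},
  {"slide": [0.46,-0.96,-0.05],"rotation": [0,0,-0.037],"jaw": 1},
])

```text
time: 2.4
ee_pos: [0.4254, 0.0828, 0.2015]
orientation: [3.141, -0.0, 2.222]
contact_force: [-0.4, 0.1, -1.2]
finger_gap: 0.0858
grip_force: 0.0
```

Request:
carry_out([
  {"slide": [0.23,-0.48,0],"rotation": [0,0,-0.018],"jaw": 1},
  {"slide": [0.46,-0.96,-0.05],"rotation": [0,0,-0.037],"jaw": 1},
  {"slide": [0.46,-0.96,-0.05],"rotation": [0,0,-0.037],"jaw": 1},
])

```text
time: 2.78
ee_pos: [0.4715, -0.0128, 0.1963]
orientation: [3.141, -0.001, 2.106]
contact_force: [-0.3, 0.0, -0.9]
finger_gap: 0.0854
grip_force: 0.0
```

Request:
carry_out([
  {"slide": [0.23,-0.48,0],"rotation": [0,0,-0.018],"jaw": 1},
  {"slide": [0.46,-0.96,-0.05],"rotation": [0,0,-0.037],"jaw": 1},
  {"slide": [0.46,-0.96,-0.05],"rotation": [0,0,-0.037],"jaw": 1},
])

```text
time: 3.15
ee_pos: [0.5175, -0.1085, 0.1911]
orientation: [3.141, -0.001, 1.991]
contact_force: [-1.1, 1.4, 0.5]
finger_gap: 0.0856
grip_force: 0.0
```

Request:
carry_out([
  {"slide": [0.23,-0.48,0],"rotation": [0,0,-0.018],"jaw": 1},
  {"slide": [0.46,-0.96,-0.05],"rotation": [0,0,-0.037],"jaw": 1},
  {"slide": [0.46,-0.96,-0.05],"rotation": [0,0,-0.037],"jaw": 1},
])

```text
time: 3.52
ee_pos: [0.5635, -0.2043, 0.1858]
orientation: [3.141, -0.001, 1.875]
contact_force: [0.2, 0.4, -0.1]
finger_gap: 0.0854
grip_force: 0.0
```

Request:
carry_out([
  {"slide": [0.23,-0.48,0],"rotation": [0,0,-0.018],"jaw": 1},
  {"slide": [0.46,-0.96,-0.05],"rotation": [0,0,-0.037],"jaw": 1},
  {"slide": [0.46,-0.96,-0.05],"rotation": [0,0,-0.037],"jaw": 1},
  {"slide": [0.46,-0.96,-0.05],"rotation": [0,0,-0.037],"jaw": 1},
])

```text
time: 4.03
ee_pos: [0.6079, -0.2981, 0.1809]
orientation: [-3.141, -0.002, 1.761]
contact_force: [0.2, 0.1, -0.8]
finger_gap: 0.0853
grip_force: 0.0
```

```bash
python3 - <<'E'
from m import *
s=bot.state(); print(s['ee_pos'],s['orientation'],s['joints'])
c=grab('wrist'); cv2.imwrite('pics/wrist1.png',c['bgr']); print(c['position'],c['attitude'])
P=cloud(c);h=P[...,2]
hsv=cv2.cvtColor(c['bgr'],cv2.COLOR_BGR2HSV); H,S,V=[hsv[...,i].astype(int) for i in range(3)]
box(c,(h>.074)&(h<.09)&(H>95)&(H<125)&(S>100),.082,'ribtop')
dark=(V<70)&(S<90); box(c,dark,.004,'dark')
E
```

```text
[ 0.60792983 -0.29806713  0.18094194] [-3.14077695e+00 -2.33949880e-03  1.76121168e+00] [-4.93308068e-01  3.02044017e-01  1.65002015e+00  1.39763901e-03
  1.19163900e+00 -6.84243064e-01]
[ 0.59416117 -0.22908625  0.3231805 ] [2.85653348e+00 6.17123928e-04 1.90648378e-01]
ribtop xy 607.8 -300.8 LxW 92.3 22.7 ang -78.5
dark xy 646.7 -468.1 LxW 778.5 208.1 ang 10.9
dark xy 807.8 -125.0 LxW 110.7 38.7 ang 12.8
dark xy 590.2 -339.9 LxW 112.4 17.2 ang -77.0
dark xy 645.4 -340.6 LxW 89.1 30.2 ang -85.4
dark xy 914.0 -265.7 LxW 33.2 26.9 ang 81.9
dark xy 854.3 -400.4 LxW 37.1 21.8 ang -9.0
```

View pics/wrist1.png

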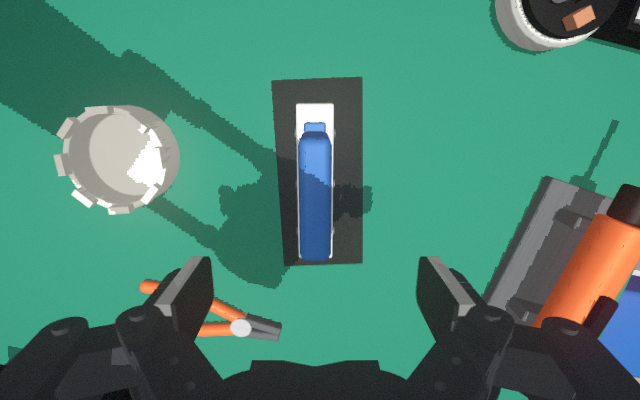

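The wrist view shows the rib centred between the open fingers (rib at u≈315, v 130–258). The pad corners are (273,80), (362,77), (362,263) and (285,266). I'm going down to grip.

Request:
carry_out([
  {"slide": [0.01,0,-0.35],"rotation": [0,0,0],"jaw": 1},
  {"slide": [0.01,0,-0.7],"rotation": [0,0,0],"jaw": 1},
  {"slide": [0.01,0,-0.9],"rotation": [0,0,0],"jaw": 1},
  {"slide": [0.01,0,-0.9],"rotation": [0,0,0],"jaw": 1},
])

```text
time: 4.58
ee_pos: [0.6075, -0.2994, 0.0896]
orientation: [-3.139, -0.003, 1.76]
contact_force: [-0.0, 0.1, -0.4]
finger_gap: 0.0854
grip_force: 0.0
```

Request:
carry_out([
  {"slide": [0,0,-0.2],"rotation": [0,0,0],"jaw": 1},
  {"slide": [0,0,-0.4],"rotation": [0,0,0],"jaw": 1},
  {"slide": [0,0,-0.49],"rotation": [0,0,0],"jaw": 1},
  {"slide": [0,0,-0.49],"rotation": [0,0,0],"jaw": 1},
])

```text
time: 5.08
ee_pos: [0.6078, -0.301, 0.0407]
orientation: [-3.139, -0.002, 1.758]
contact_force: [0.7, -0.3, -0.5]
finger_gap: 0.0851
grip_force: 0.0
```

Request:
carry_out([
  {"slide": [0,0,0],"rotation": [0,0,0],"jaw": -1},
  {"slide": [0,0,0],"rotation": [0,0,0],"jaw": -1},
  {"slide": [0,0,0],"rotation": [0,0,0],"jaw": -1},
  {"slide": [0,0,0],"rotation": [0,0,0],"jaw": -1},
  {"slide": [0,0,0],"rotation": [0,0,0],"jaw": -1},
  {"slide": [0,0,0],"rotation": [0,0,0],"jaw": -1},
  {"slide": [0,0,0],"rotation": [0,0,0],"jaw": -1},
  {"slide": [0,0,0],"rotation": [0,0,0],"jaw": -1},
], squeeze=80)

```text
time: 6.08
ee_pos: [0.6092, -0.3017, 0.043]
orientation: [3.141, 0.001, 1.758]
contact_force: [-1.5, 0.2, 4.3]
finger_gap: 0.0234
grip_force: 79.0
```

```bash
python3 - <<'E'
from m import *
s=bot.state(); print(s)
c=grab('top'); hsv=cv2.cvtColor(c['bgr'],cv2.COLOR_BGR2HSV)
P=cloud(c);h=P[...,2]
box(c,roi((h>.066)&(h<.080),200,370,180,280),.074,'rails')
w=cv2.inRange(hsv,(0,0,190),(180,60,255))>0; box(c,roi(w,258,362,180,280),.06,'white')
# board open edge line and tray
E
```

```text
{'time': 6.075, 'joints': array([-4.96374243e-01,  4.34815162e-01,  1.74580336e+00, -1.09266145e-04,
        9.59938351e-01, -6.83951199e-01]), 'qvel': array([-1.16409665e-05, -9.85911007e-04,  1.80430976e-03, -1.49222381e-03,
        1.38574055e-03,  4.02861791e-04]), 'joint_torque': array([ 3.18926359e-01, -5.17450583e+01, -2.96051806e+01,  1.40037420e-01,
       -3.06499740e-01,  2.39370042e-02]), 'ee_pos': array([ 0.60923   , -0.30167926,  0.04303484]), 'orientation': array([3.14084644e+00, 7.23891047e-04, 1.75843564e+00]), 'contact_force': array([-1.5148958 ,  0.19067495,  4.28305258]), 'wrist_torque': array([ 0.02385695,  0.08941216, -0.01443168]), 'grip_force': 78.95232081413269, 'finger_gap': 0.023376981124184303}
rails xy 516.9 136.7 LxW 433.0 220.3 ang -82.8
white xy 528.2 64.5 LxW 272.3 215.1 ang -82.8
```

Request:
carry_out([
  {"slide": [0,0,0.15],"rotation": [0,0,0],"jaw": -1},
  {"slide": [0,0,0.4],"rotation": [0,0,0],"jaw": -1},
  {"slide": [0,0,0.75],"rotation": [0,0,0],"jaw": -1},
  {"slide": [0,0,1],"rotation": [0,0,0],"jaw": -1},
  {"slide": [0,0,1],"rotation": [0,0,0],"jaw": -1},
])

```text
time: 6.75
ee_pos: [0.6104, -0.3021, 0.145]
orientation: [3.138, 0.003, 1.758]
contact_force: [0.3, 1.2, -2.6]
finger_gap: 0.0234
grip_force: 78.6
```

Request:
carry_out([
  {"slide": [-0.08,0.22,0.02],"rotation": [0,0,0.04],"jaw": -1},
  {"slide": [-0.16,0.44,0.05],"rotation": [0,0,0.08],"jaw": -1},
  {"slide": [-0.24,0.66,0.1],"rotation": [0,0,0.12],"jaw": -1},
  {"slide": [-0.313,0.883,0.1],"rotation": [0,0,0.16],"jaw": -1},
])

```text
time: 7.25
ee_pos: [0.5761, -0.2119, 0.1503]
orientation: [-3.14, -0.003, 2.265]
contact_force: [0.2, 0.5, -3.0]
finger_gap: 0.0231
grip_force: 78.5
```

Request:
carry_out([
  {"slide": [-0.08,0.22,0.02],"rotation": [0,0,0.04],"jaw": -1},
  {"slide": [-0.16,0.44,0.05],"rotation": [0,0,0.08],"jaw": -1},
  {"slide": [-0.24,0.66,0.1],"rotation": [0,0,0.12],"jaw": -1},
  {"slide": [-0.313,0.883,0.1],"rotation": [0,0,0.16],"jaw": -1},
])

```text
time: 7.75
ee_pos: [0.5448, -0.1237, 0.1605]
orientation: [-3.141, -0.003, 2.768]
contact_force: [0.3, 0.4, -3.4]
finger_gap: 0.0231
grip_force: 78.5
```

Request:
carry_out([
  {"slide": [-0.08,0.22,0.02],"rotation": [0,0,0.04],"jaw": -1},
  {"slide": [-0.16,0.44,0.05],"rotation": [0,0,0.08],"jaw": -1},
  {"slide": [-0.24,0.66,0.1],"rotation": [0,0,0.12],"jaw": -1},
  {"slide": [-0.313,0.883,0.1],"rotation": [0,0,0.16],"jaw": -1},
  {"slide": [-0.313,0.883,0.1],"rotation": [0,0,0.16],"jaw": -1},
  {"slide": [-0.313,0.883,0.1],"rotation": [0,0,0.16],"jaw": -1},
])

```text
time: 8.5
ee_pos: [0.5143, -0.0367, 0.1711]
orientation: [-3.142, -0.002, -3.018]
contact_force: [-0.4, -1.1, -3.6]
finger_gap: 0.0234
grip_force: 78.9
```

```bash
python3 - <<'E'
from m import *
s=bot.state(); print(s['ee_pos'],s['orientation'],s['contact_force'],s['wrist_torque'],s['finger_gap'])
c=grab('wrist'); cv2.imwrite('pics/wrist2.png',c['bgr'])
c=grab('top'); hsv=cv2.cvtColor(c['bgr'],cv2.COLOR_BGR2HSV); H,S,V=[hsv[...,i].astype(int) for i in range(3)]
ng=~((H>60)&(H<95)&(S>120)); box(c,roi(ng,395,470,175,225),.004,'pad'); box(c,roi(V<75,395,470,175,225),.004,'padV')
E
```

```text
[ 0.51430363 -0.03667575  0.17111307] [-3.14158634e+00 -1.74154820e-03 -3.01776914e+00] [-0.43701644 -1.12346568 -3.6012923 ] [-0.00022201 -0.01527918 -0.02393456] 0.02339177728548726
pad xy 615.7 -300.5 LxW 177.8 78.1 ang -77.2
padV xy 615.3 -300.1 LxW 178.7 79.7 ang -77.2
```

View pics/wrist2.png

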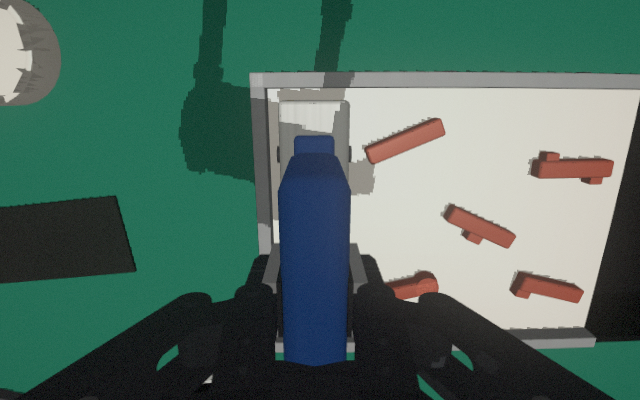

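The wrist view shows the scraper over the +y lane, parallel to the rails at u≈315. All five offcuts lie ahead of it (u 365–610), so I'm lowering.

Request:
carry_out([
  {"slide": [0,0,-0.3],"rotation": [0,0,0],"jaw": -1},
  {"slide": [0,0,-0.55],"rotation": [0,0,0],"jaw": -1},
  {"slide": [0,0,-0.68],"rotation": [0,0,0],"jaw": -1},
  {"slide": [0,0,-0.71],"rotation": [0,0,0],"jaw": -1},
  {"slide": [0,0,-0.72],"rotation": [0,0,0],"jaw": -1},
  {"slide": [0,0,-0.73],"rotation": [0,0,0],"jaw": -1},
  {"slide": [0,0,-0.73],"rotation": [0,0,0],"jaw": -1},
])

```text
time: 9.48
ee_pos: [0.5155, -0.0365, 0.1]
orientation: [-3.141, 0.001, -3.017]
contact_force: [-0.0, 0.1, -2.5]
finger_gap: 0.0234
grip_force: 78.8
```

Request:
carry_out([
  {"slide": [0,0,-0.01],"rotation": [0,0,0],"jaw": -1},
  {"slide": [0,0,-0.02],"rotation": [0,0,0],"jaw": -1},
  {"slide": [0,0,-0.02],"rotation": [0,0,0],"jaw": -1},
  {"slide": [0,0,-0.02],"rotation": [0,0,0],"jaw": -1},
])

```text
time: 9.98
ee_pos: [0.5155, -0.0366, 0.099]
orientation: [-3.141, 0.001, -3.017]
contact_force: [-3.3, 1.0, 6.3]
finger_gap: 0.023
grip_force: 80.3
```

Request:
carry_out([
  {"slide": [-0.013,0.1,0],"rotation": [0,0,0],"jaw": -1},
  {"slide": [-0.025,0.2,0],"rotation": [0,0,0],"jaw": -1},
  {"slide": [-0.038,0.3,0],"rotation": [0,0,0],"jaw": -1},
  {"slide": [-0.051,0.4,0],"rotation": [0,0,0],"jaw": -1},
  {"slide": [-0.064,0.5,0],"rotation": [0,0,0],"jaw": -1},
  {"slide": [-0.076,0.6,0],"rotation": [0,0,0],"jaw": -1},
  {"slide": [-0.089,0.7,0],"rotation": [0,0,0],"jaw": -1},
  {"slide": [-0.102,0.8,0],"rotation": [0,0,0],"jaw": -1},
  {"slide": [-0.115,0.9,0],"rotation": [0,0,0],"jaw": -1},
  {"slide": [-0.127,0.99,0],"rotation": [0,0,0],"jaw": -1},
])

```text
time: 11.22
ee_pos: [0.504, 0.0624, 0.099]
orientation: [-3.139, 0.004, -3.016]
contact_force: [1.2, -5.7, 6.2]
finger_gap: 0.023
grip_force: 80.0
```

Request:
carry_out([
  {"slide": [-0.013,0.1,0],"rotation": [0,0,0],"jaw": -1},
  {"slide": [-0.025,0.2,0],"rotation": [0,0,0],"jaw": -1},
  {"slide": [-0.038,0.3,0],"rotation": [0,0,0],"jaw": -1},
  {"slide": [-0.051,0.4,0],"rotation": [0,0,0],"jaw": -1},
  {"slide": [-0.064,0.5,0],"rotation": [0,0,0],"jaw": -1},
  {"slide": [-0.076,0.6,0],"rotation": [0,0,0],"jaw": -1},
  {"slide": [-0.089,0.7,0],"rotation": [0,0,0],"jaw": -1},
  {"slide": [-0.102,0.8,0],"rotation": [0,0,0],"jaw": -1},
  {"slide": [-0.115,0.9,0],"rotation": [0,0,0],"jaw": -1},
  {"slide": [-0.127,0.99,0],"rotation": [0,0,0],"jaw": -1},
])

```text
time: 12.48
ee_pos: [0.491, 0.1614, 0.099]
orientation: [-3.14, 0.003, -3.016]
contact_force: [1.3, -6.3, 7.7]
finger_gap: 0.0233
grip_force: 80.2
```

```bash
cat > t.py <<'E'
from h import *
s=bot.state(); print(s['ee_pos'],s['orientation'],s['contact_force'])
C=np.array([526.5,61]);ex=np.array([-.127,.992]);ey=np.array([-.992,-.127])
print('tcp board',(s['ee_pos'][:2]*1000-C)@ex,(s['ee_pos'][:2]*1000-C)@ey)
for n in('top','scene'):
    c=grab(n); h=cv2.cvtColor(c['bgr'],cv2.COLOR_BGR2HSV); m=((h[...,0]<15)|(h[...,0]>170))&(h[...,1]>110)&(h[...,2]>50)
    N,l,st,ct=cv2.connectedComponentsWithStats(m.astype(np.uint8)); P=cloud(c)
    for i in range(1,N):
        if st[i,4]<12: continue
        p=np.nanmedian(P[l==i],0)*1000; d=p[:2]-C; b=(d@ex,d@ey)
        if -145<b[0]<300 and abs(b[1])<130: print(n,st[i,4],ct[i].round(),'board xy',np.round(b),'z',round(p[2]))
E
python3 - <<'E'
import t; t.cv2.imwrite('pics/scene2.png',t.c['bgr'][130:230,250:440].repeat(4,0).repeat(4,1))
E
```

```text
[0.49103678 0.16137042 0.09901746] [-3.13960186  0.00315451 -3.01558178] [ 1.28631852 -6.27142297  7.70956636]
tcp board 104.07128974391449 22.43247119242724
top 69 [258. 208.] board xy [135. -70.] z 71
top 56 [313. 206.] board xy [-20. -60.] z 71
top 34 [259. 220.] board xy [133. -35.] z 71
scene 177 [363. 181.] board xy [143. -31.] z 69
scene 12 [315. 194.] board xy [-32. -58.] z 71
```

View pics/scene2.png

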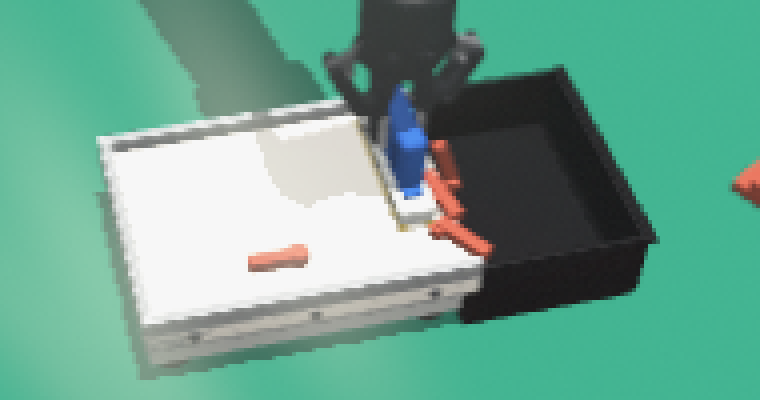

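The +y lane has four offcuts at the open edge and one left behind at board (-20,-60). I'll push on past the edge.

Request:
carry_out([
  {"slide": [-0.013,0.1,0],"rotation": [0,0,0],"jaw": -1},
  {"slide": [-0.025,0.2,0],"rotation": [0,0,0],"jaw": -1},
  {"slide": [-0.036,0.28,0],"rotation": [0,0,0],"jaw": -1},
  {"slide": [-0.036,0.28,0],"rotation": [0,0,0],"jaw": -1},
  {"slide": [-0.036,0.28,0],"rotation": [0,0,0],"jaw": -1},
])

```text
time: 13.2
ee_pos: [0.487, 0.1901, 0.0989]
orientation: [3.142, 0.003, -3.016]
contact_force: [-0.2, -2.6, 6.8]
finger_gap: 0.0231
grip_force: 80.2
```

```bash
python3 t.py
```

```text
[0.4870485  0.19014916 0.09892805] [ 3.14156831e+00  2.71206529e-03 -3.01608100e+00] [-0.15989448 -2.58943582  6.81124298]
tcp board 133.12630606126004 22.733943996808264
top 76 [252. 207.] board xy [149. -74.] z 71
top 51 [314. 206.] board xy [-23. -60.] z 71
scene 122 [372. 172.] board xy [206.  52.] z 17
scene 69 [369. 188.] board xy [150. -70.] z 70
```

Request:
carry_out([
  {"slide": [0,0,0.15],"rotation": [0,0,0],"jaw": -1},
  {"slide": [0,0,0.4],"rotation": [0,0,0],"jaw": -1},
  {"slide": [0.12,-0.35,0.42],"rotation": [0,0,0],"jaw": -1},
  {"slide": [0.25,-0.74,0.42],"rotation": [0,0,0],"jaw": -1},
])

```text
time: 13.8
ee_pos: [0.511, 0.1159, 0.1401]
orientation: [3.141, 0.001, -3.015]
contact_force: [-0.1, 1.2, -2.6]
finger_gap: 0.0236
grip_force: 79.0
```

Request:
carry_out([
  {"slide": [0.12,-0.35,0],"rotation": [0,0,0],"jaw": -1},
  {"slide": [0.25,-0.74,0],"rotation": [0,0,0],"jaw": -1},
  {"slide": [0.37,-1,0],"rotation": [0,0,0],"jaw": -1},
])

```text
time: 14.18
ee_pos: [0.5478, 0.0145, 0.1392]
orientation: [3.141, -0.001, -3.018]
contact_force: [-0.3, 0.3, -3.5]
finger_gap: 0.0234
grip_force: 79.0
```

Request:
carry_out([
  {"slide": [0.07,-0.3,0],"rotation": [0,0,0],"jaw": -1},
  {"slide": [0.13,-0.47,0],"rotation": [0,0,0],"jaw": -1},
  {"slide": [0.13,-0.47,0],"rotation": [0,0,0],"jaw": -1},
  {"slide": [0.13,-0.47,0],"rotation": [0,0,0],"jaw": -1},
])

```text
time: 14.68
ee_pos: [0.5605, -0.0306, 0.1391]
orientation: [3.141, -0.001, -3.017]
contact_force: [-1.2, -0.1, -2.8]
finger_gap: 0.023
grip_force: 79.0
```

```bash
python3 t.py
```

```text
[ 0.56052018 -0.03062848  0.13906119] [ 3.14067642e+00 -6.74965283e-04 -3.01670165e+00] [-1.18731523 -0.13790339 -2.79495072]
tcp board -95.21601932606818 -22.1112052465062
top 58 [250. 209.] board xy [162. -71.] z 25
top 50 [312. 206.] board xy [-18. -60.] z 71
top 57 [253. 228.] board xy [159. -16.] z 17
top 94 [239. 248.] board xy [204.  37.] z 17
top 88 [246. 256.] board xy [187.  63.] z 17
scene 144 [370. 172.] board xy [199.  53.] z 16
scene 48 [369. 189.] board xy [168. -26.] z 16
```

Request:
carry_out([
  {"slide": [0,0,-0.2],"rotation": [0,0,0],"jaw": -1},
  {"slide": [0,0,-0.34],"rotation": [0,0,0],"jaw": -1},
  {"slide": [0,0,-0.39],"rotation": [0,0,0],"jaw": -1},
  {"slide": [0,0,-0.41],"rotation": [0,0,0],"jaw": -1},
  {"slide": [0,0,-0.42],"rotation": [0,0,0],"jaw": -1},
  {"slide": [0,0,-0.42],"rotation": [0,0,0],"jaw": -1},
  {"slide": [0,0,-0.42],"rotation": [0,0,0],"jaw": -1},
])

```text
time: 15.65
ee_pos: [0.5609, -0.0312, 0.099]
orientation: [3.141, -0.0, -3.017]
contact_force: [-4.8, 0.4, 6.4]
finger_gap: 0.0233
grip_force: 80.5
```

Request:
carry_out([
  {"slide": [-0.013,0.1,0],"rotation": [0,0,0],"jaw": -1},
  {"slide": [-0.025,0.2,0],"rotation": [0,0,0],"jaw": -1},
  {"slide": [-0.038,0.3,0],"rotation": [0,0,0],"jaw": -1},
  {"slide": [-0.051,0.4,0],"rotation": [0,0,0],"jaw": -1},
  {"slide": [-0.064,0.5,0],"rotation": [0,0,0],"jaw": -1},
  {"slide": [-0.076,0.6,0],"rotation": [0,0,0],"jaw": -1},
  {"slide": [-0.089,0.7,0],"rotation": [0,0,0],"jaw": -1},
  {"slide": [-0.102,0.8,0],"rotation": [0,0,0],"jaw": -1},
  {"slide": [-0.115,0.9,0],"rotation": [0,0,0],"jaw": -1},
  {"slide": [-0.127,0.99,0],"rotation": [0,0,0],"jaw": -1},
])

```text
time: 16.9
ee_pos: [0.55, 0.0677, 0.0991]
orientation: [-3.14, 0.004, -3.016]
contact_force: [0.6, -5.6, 6.6]
finger_gap: 0.023
grip_force: 80.3
```

Request:
carry_out([
  {"slide": [-0.013,0.1,0],"rotation": [0,0,0],"jaw": -1},
  {"slide": [-0.025,0.2,0],"rotation": [0,0,0],"jaw": -1},
  {"slide": [-0.038,0.3,0],"rotation": [0,0,0],"jaw": -1},
  {"slide": [-0.051,0.4,0],"rotation": [0,0,0],"jaw": -1},
  {"slide": [-0.064,0.5,0],"rotation": [0,0,0],"jaw": -1},
  {"slide": [-0.076,0.6,0],"rotation": [0,0,0],"jaw": -1},
  {"slide": [-0.089,0.7,0],"rotation": [0,0,0],"jaw": -1},
  {"slide": [-0.102,0.8,0],"rotation": [0,0,0],"jaw": -1},
  {"slide": [-0.115,0.9,0],"rotation": [0,0,0],"jaw": -1},
  {"slide": [-0.127,0.99,0],"rotation": [0,0,0],"jaw": -1},
])

```text
time: 18.15
ee_pos: [0.537, 0.1667, 0.099]
orientation: [-3.14, 0.003, -3.016]
contact_force: [1.6, -5.7, 7.6]
finger_gap: 0.0232
grip_force: 80.4
```

Request:
carry_out([
  {"slide": [-0.013,0.1,0],"rotation": [0,0,0],"jaw": -1},
  {"slide": [-0.025,0.2,0],"rotation": [0,0,0],"jaw": -1},
  {"slide": [-0.038,0.3,0],"rotation": [0,0,0],"jaw": -1},
  {"slide": [-0.038,0.3,0],"rotation": [0,0,0],"jaw": -1},
  {"slide": [-0.038,0.3,0],"rotation": [0,0,0],"jaw": -1},
])

```text
time: 18.77
ee_pos: [0.5328, 0.1979, 0.0989]
orientation: [3.141, 0.003, -3.016]
contact_force: [-0.0, -0.7, 7.1]
finger_gap: 0.0232
grip_force: 80.4
```

```bash
python3 t.py
```

```text
[0.53280863 0.19785418 0.09891415] [ 3.14066699e+00  2.89038199e-03 -3.01616100e+00] [-0.03478207 -0.71850611  7.14461852]
tcp board 134.95814793716423 -23.638645420562174
top 72 [241. 248.] board xy [196.  41.] z 17
top 92 [246. 256.] board xy [187.  63.] z 16
scene 72 [375. 173.] board xy [214.  40.] z 16
scene 47 [374. 191.] board xy [179. -55.] z 30
```

All five are off the board. I'll lift and return to the pad, turning by -84.3°.

Request:
carry_out([
  {"slide": [0,0,0.15],"rotation": [0,0,0],"jaw": -1},
  {"slide": [0,0,0.5],"rotation": [0,0,0],"jaw": -1},
  {"slide": [0,0,0.8],"rotation": [0,0,0],"jaw": -1},
  {"slide": [0,0,0.8],"rotation": [0,0,0],"jaw": -1},
])

```text
time: 19.38
ee_pos: [0.5335, 0.1978, 0.1803]
orientation: [3.14, 0.006, -3.017]
contact_force: [-0.2, 0.9, -3.2]
finger_gap: 0.0233
grip_force: 79.3
```

Request:
carry_out([
  {"slide": [0.05,-0.33,0],"rotation": [0,0,-0.031],"jaw": -1},
  {"slide": [0.1,-0.66,0],"rotation": [0,0,-0.062],"jaw": -1},
  {"slide": [0.165,-0.998,0],"rotation": [0,0,-0.0936],"jaw": -1},
])

```text
time: 19.75
ee_pos: [0.5466, 0.0961, 0.1749]
orientation: [-3.141, -0.004, 2.97]
contact_force: [-0.2, -0.4, -2.8]
finger_gap: 0.0229
grip_force: 79.4
```

Request:
carry_out([
  {"slide": [0.05,-0.33,0],"rotation": [0,0,-0.031],"jaw": -1},
  {"slide": [0.1,-0.66,0],"rotation": [0,0,-0.062],"jaw": -1},
  {"slide": [0.165,-0.998,0],"rotation": [0,0,-0.0936],"jaw": -1},
])

```text
time: 20.12
ee_pos: [0.5632, -0.0036, 0.1749]
orientation: [-3.141, -0.004, 2.675]
contact_force: [-0.2, 0.4, -2.2]
finger_gap: 0.0232
grip_force: 79.4
```

Request:
carry_out([
  {"slide": [0.05,-0.33,0],"rotation": [0,0,-0.031],"jaw": -1},
  {"slide": [0.1,-0.66,0],"rotation": [0,0,-0.062],"jaw": -1},
  {"slide": [0.165,-0.998,0],"rotation": [0,0,-0.0936],"jaw": -1},
])

```text
time: 20.5
ee_pos: [0.5798, -0.1032, 0.1747]
orientation: [-3.14, -0.004, 2.381]
contact_force: [0.9, 0.9, -2.7]
finger_gap: 0.0233
grip_force: 79.4
```

Request:
carry_out([
  {"slide": [0.05,-0.33,0],"rotation": [0,0,-0.031],"jaw": -1},
  {"slide": [0.1,-0.66,0],"rotation": [0,0,-0.062],"jaw": -1},
  {"slide": [0.165,-0.998,0],"rotation": [0,0,-0.0936],"jaw": -1},
])

```text
time: 20.88
ee_pos: [0.5965, -0.2028, 0.1746]
orientation: [-3.14, -0.003, 2.087]
contact_force: [0.6, 0.1, -2.2]
finger_gap: 0.0232
grip_force: 79.4
```

```bash
python3 - <<'E'
import t; from t import *
cv2.imwrite('pics/tray.png',cv2.resize(grab('top')['bgr'][170:290,190:470],None,fx=2.8,fy=2.8,interpolation=2))
E
```

```text
[ 0.59646365 -0.20280001  0.17458062] [-3.13951478 -0.00344588  2.08680576] [ 0.57175309  0.12489871 -2.18400893]
tcp board -270.57499130556863 -35.90133603792238
top 52 [250. 208.] board xy [161. -74.] z 24
top 12 [241. 212.] board xy [189. -64.] z 21
top 48 [253. 229.] board xy [159. -16.] z 17
top 97 [239. 248.] board xy [206.  37.] z 17
top 87 [246. 256.] board xy [187.  63.] z 16
scene 144 [370. 172.] board xy [199.  53.] z 16
scene 93 [371. 190.] board xy [170. -49.] z 27
```

View pics/tray.png

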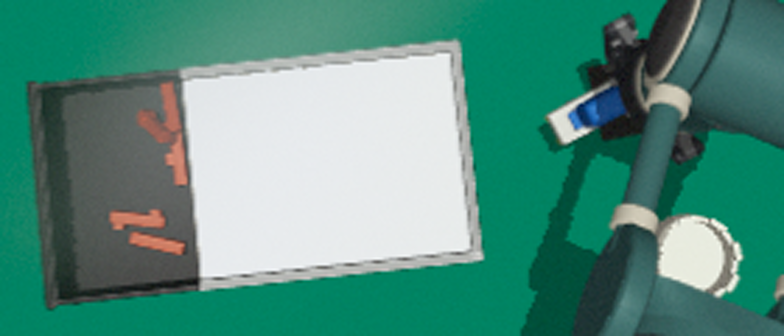

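All five offcuts lie in the tray (crop u 110–187, v 85–250) and the board is clear. Next is the pad.

Request:
carry_out([
  {"slide": [0.06,-0.33,0],"rotation": [0,0,-0.031],"jaw": -1},
  {"slide": [0.12,-0.66,0],"rotation": [0,0,-0.062],"jaw": -1},
  {"slide": [0.185,-0.98,0],"rotation": [0,0,-0.0933],"jaw": -1},
  {"slide": [0.185,-0.98,0],"rotation": [0,0,-0.0933],"jaw": -1},
  {"slide": [0.185,-0.98,0],"rotation": [0,0,-0.0933],"jaw": -1},
])

```text
time: 21.65
ee_pos: [0.6155, -0.2991, 0.1758]
orientation: [-3.14, -0.003, 1.798]
contact_force: [-0.3, -0.3, -2.8]
finger_gap: 0.0233
grip_force: 79.4
```

Request:
carry_out([
  {"slide": [0,0,-0.4],"rotation": [0,0,0],"jaw": -1},
  {"slide": [0,0,-0.75],"rotation": [0,0,0],"jaw": -1},
  {"slide": [0,0,-0.95],"rotation": [0,0,0],"jaw": -1},
  {"slide": [0,0,-0.95],"rotation": [0,0,0],"jaw": -1},
  {"slide": [0,0,-0.95],"rotation": [0,0,0],"jaw": -1},
])

```text
time: 22.28
ee_pos: [0.6174, -0.3008, 0.0839]
orientation: [3.14, 0.001, 1.798]
contact_force: [0.6, -0.6, -2.4]
finger_gap: 0.0231
grip_force: 79.4
```

```bash
python3 - <<'E'
from m import *
s=bot.state(); print(s['ee_pos'],s['orientation'])
c=grab('wrist'); P=cloud(c); h=P[...,2]
cv2.imwrite('pics/wrist3.png',c['bgr'])
print(c['position'],c['attitude'])
E
```

```text
[ 0.61737147 -0.30084848  0.08385685] [3.13970963e+00 1.48809237e-03 1.79756910e+00]
[ 0.60054001 -0.23192959  0.22582122] [ 2.85271296e+00 -2.04037813e-03  2.27079023e-01]
```

View pics/wrist3.png

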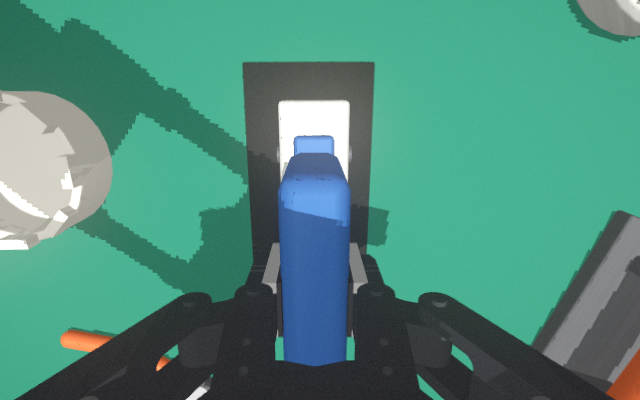

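The wrist view shows the bar end (u 279–349, v 100) above the pad. The pad's far edge is at v 62, u 243–374. I'll compute the offset.

```bash
python3 - <<'E'
from m import *
c=grab('wrist'); 
pad=onplane(c,[(243.5,62.5),(374,62.5),(253,255),(368,205)],.004)*1000
bar=onplane(c,[(279,100),(349.5,100)],.069)*1000
print(pad.round(1),bar.round(1))
a=pad[2]-pad[0]; print('edge angs',[np.degrees(np.arctan2(*(pad[j]-pad[i])[[1,0]])) for i,j in((0,2),(1,3))])
a=a/np.linalg.norm(a); n=np.array([-a[1],a[0],0])
pm=(pad[0]+pad[1])/2; bm=bar.mean(0)
print('pad centre est',pm+90*a,'scraper est',bm+70*a,'across diff',(bm-pm)@n,'along',(bm-pm)@a, 'want 20',n,a)
E
```

```text
[[ 555.6 -223.4    4. ]
 [ 632.1 -205.8    4. ]
 [ 583.6 -346.9    4. ]
 [ 652.4 -293.3    4. ]] [[ 586.6 -237.7   69. ]
 [ 616.6 -230.8   69. ]]
edge angs [np.float64(-77.2312086489413), np.float64(-76.8969204297063)]
pad centre est [ 613.73710146 -302.33899034    4.        ] scraper est [ 617.09689767 -302.55741807   69.        ] across diff 3.22843176151726 along 20.95559910165648 want 20 [0.97526989 0.22101731 0.        ] [ 0.22101731 -0.97526989  0.        ]
```

Request:
carry_out([
  {"slide": [-0.025,0,-0.15],"rotation": [0,0,0],"jaw": -1},
  {"slide": [-0.025,0,-0.3],"rotation": [0,0,0],"jaw": -1},
  {"slide": [-0.025,0,-0.37],"rotation": [0,0,0],"jaw": -1},
  {"slide": [-0.025,0,-0.39],"rotation": [0,0,0],"jaw": -1},
  {"slide": [-0.025,0,-0.4],"rotation": [0,0,0],"jaw": -1},
  {"slide": [-0.025,0,-0.41],"rotation": [0,0,0],"jaw": -1},
  {"slide": [-0.025,0,-0.41],"rotation": [0,0,0],"jaw": -1},
])

```text
time: 23.25
ee_pos: [0.6131, -0.3004, 0.043]
orientation: [-3.14, -0.001, 1.797]
contact_force: [-6.3, 3.9, 10.1]
finger_gap: 0.023
grip_force: 81.0
```

Request:
carry_out([
  {"slide": [0,0,0],"rotation": [0,0,0],"jaw": 0},
  {"slide": [0,0,0],"rotation": [0,0,0],"jaw": 0},
  {"slide": [0,0,0],"rotation": [0,0,0],"jaw": 0.6},
  {"slide": [0,0,0],"rotation": [0,0,0],"jaw": 0.6},
  {"slide": [0,0,0],"rotation": [0,0,0],"jaw": 0.6},
  {"slide": [0,0,0],"rotation": [0,0,0],"jaw": 0.6},
])

```text
time: 24.0
ee_pos: [0.6137, -0.3007, 0.0412]
orientation: [-3.142, -0.0, 1.797]
contact_force: [0.6, 0.1, -0.1]
finger_gap: 0.0684
grip_force: 0.0
```

Request:
carry_out([
  {"slide": [0,0,0.2],"rotation": [0,0,0],"jaw": 0.6},
  {"slide": [0,0,0.5],"rotation": [0,0,0],"jaw": 0.6},
  {"slide": [0,0,1],"rotation": [0,0,0],"jaw": 0.6},
  {"slide": [0,0,1],"rotation": [0,0,0],"jaw": 0.6},
])

```text
time: 24.5
ee_pos: [0.6179, -0.3029, 0.1495]
orientation: [3.132, 0.008, 1.797]
contact_force: [0.1, 0.4, 0.7]
finger_gap: 0.068
grip_force: 0.0
```

Request:
carry_out([
  {"slide": [0,0,0.3],"rotation": [0,0,0],"jaw": 0.6},
  {"slide": [0,0,0.6],"rotation": [0,0,0],"jaw": 0.6},
  {"slide": [0,0,0.6],"rotation": [0,0,0],"jaw": 0.6},
  {"slide": [0,0,0.6],"rotation": [0,0,0],"jaw": 0.6},
])

```text
time: 25.0
ee_pos: [0.6133, -0.3004, 0.2007]
orientation: [-3.141, -0.001, 1.797]
contact_force: [0.1, 0.2, -0.5]
finger_gap: 0.0683
grip_force: 0.0
```

```bash
python3 - <<'E'
from m import *
c=grab('wrist'); cv2.imwrite('pics/wrist4.png',c['bgr'])
P=cloud(c);h=P[...,2]
hsv=cv2.cvtColor(c['bgr'],cv2.COLOR_BGR2HSV); H,S,V=[hsv[...,i].astype(int) for i in range(3)]
box(c,(h>.074)&(h<.09)&(H>95)&(H<125)&(S>100),.082,'ribtop')
m=~((H>60)&(H<95)&(S>100))&(h<.1)
box(c,roi(m,240,400,40,290),.004,'pad')
s=bot.state();print(s['time'],s['ee_pos'],s['finger_gap'])
E
```

```text
ribtop xy 612.4 -300.2 LxW 93.1 22.9 ang -76.8
pad xy 612.8 -300.6 LxW 178.4 79.3 ang -76.9
25.05 [ 0.61284548 -0.30022532  0.19979046] 0.06865022270319175
```

View pics/wrist4.png

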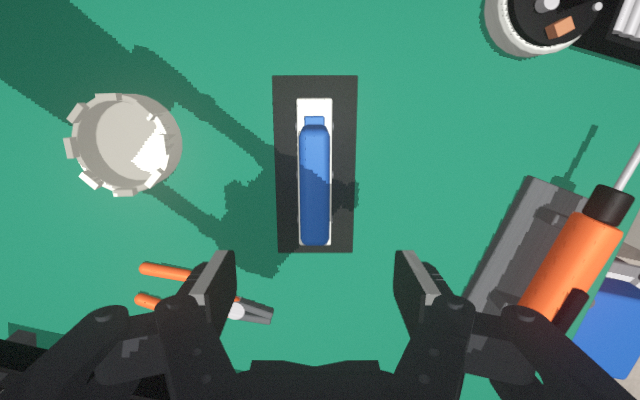

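The scraper stands centred and upright on its pad (rib at u 298–331, within the pad's u 273–357), with the fit within 1 mm. The gripper is clear.

```bash
python3 -c "
from plant import workorder; print(workorder.job_done())"
```

```text
the job is handed in; nothing more can be done
None
```

The job is handed in at about 25 s: all five offcuts are in the catch tray, the scraper stands released in the middle of its pad to within about 1 mm, and the arm never went near the motor, bracket, nest or nippers.

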